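# Put the reagent vessels back on their own coasters

## Task

The two small bottles and the conical flask got mixed up: each stands on the wrong coaster. Rearrange them so that each stands upright inside the rim of the coaster of its cap's colour (red-capped bottle on red, blue-capped bottle on blue, white-capped flask on white), using the empty black coaster or free bench as a stopover. They are glass, so don't drop or tip them over, and leave the tape roll, the slide box and the timer where they are.

Things in the scene. Friction and masses are not known exactly. Their poses are not given: they have to be found in the camera images.
- bottle_red: loose upright small glass bottle with a red screw cap that does not turn, about 104 mm tall, body diameter 56 mm up to 60 mm, then a shoulder narrowing up to 78 mm; cap diameter 39 mm, from 78 to 104 mm above the underside: grasp the cap from above. About 0.14 kg. Origin: centre of its underside; z up along its axis; yaw free. At the start it stands on the blue coaster
- bottle_blue: loose upright small glass bottle with a blue screw cap that does not turn, about 104 mm tall, body diameter 56 mm up to 60 mm, then a shoulder narrowing up to 78 mm; cap diameter 39 mm, from 78 to 104 mm above the underside: grasp the cap from above. About 0.14 kg. Origin: centre of its underside; z up along its axis; yaw free. At the start it stands on the white coaster
- flask_white: loose upright conical glass flask with a white cap (fixed to it), about 108 mm tall, base diameter 67 mm, tapering; neck about 32 mm wide, from 80 to 105 mm above the underside, under the cap: grasp there from above. About 0.11 kg. Origin: centre of its underside; z up along its axis; yaw free. At the start it stands on the red coaster
- coaster_red: fixed round bottle coaster, outer diameter 96 mm, 10 mm high: a flat floor 4 mm above the bench inside a rim of inner diameter 84 mm that stands 6 mm above that floor; red with a black ring in its floor. Origin: centre of its underside, on the bench; z up. Any of the three vessels fits inside the rim. Cannot be moved
- coaster_blue: fixed round bottle coaster, outer diameter 96 mm, 10 mm high: a flat floor 4 mm above the bench inside a rim of inner diameter 84 mm that stands 6 mm above that floor; blue with a black ring in its floor. Origin: centre of its underside, on the bench; z up. Any of the three vessels fits inside the rim. Cannot be moved
- coaster_white: fixed round bottle coaster, outer diameter 96 mm, 10 mm high: a flat floor 4 mm above the bench inside a rim of inner diameter 84 mm that stands 6 mm above that floor; white with a black ring in its floor. Origin: centre of its underside, on the bench; z up. Any of the three vessels fits inside the rim. Cannot be moved
- coaster_black: fixed round bottle coaster, outer diameter 96 mm, 10 mm high: a flat floor 4 mm above the bench inside a rim of inner diameter 84 mm that stands 6 mm above that floor; all black; the spare one, empty at the start, where a vessel may wait. Origin: centre of its underside, on the bench; z up. Any of the three vessels fits inside the rim. Cannot be moved
- tape: loose roll of beige tape lying flat, 96 mm across, 25 mm high; origin: centre of its underside. Bystander: leave it alone (mind the wall shelf over the rear of the bench: underside 0.54 m up, front edge running from about x = 0.61 m at y = -0.10 to x = 0.74 m at y = 0.37; keep a tall wrist in front of it)
- slides: loose flat blue plastic slide box, 85 x 86 x 32 mm; origin: centre of its underside. Bystander: leave it alone
- timer: loose white bench timer, 66 x 66 x 18 mm; origin: centre of its underside. Bystander: leave it alone
Things that resemble listed ones, but are neither listed nor needed, are in the scene too. Of the things that look like the bottle_red, the middle-sized one is meant.

How it is judged (in metres and radians):
At the end, for the whole second after the job is handed in: The red-capped bottle, the blue-capped bottle and the white-capped flask each stand at rest, upright (within 3.4 degrees), on the floor (within 3 mm) of the coaster of the same colour, within 15 mm of its centre, which is anywhere inside its rim (horizontal distance between bottle_red and coaster_red below 0.015 m and z of bottle_red in the frame of coaster_red between 0.001 and 0.007 m and angle between each of bottle_red, bottle_blue, flask_white's own z axis and vertical below 0.06 rad and linear speed of each of bottle_red, bottle_blue, flask_white below 0.02 m/s and horizontal distance between bottle_blue and coaster_blue below 0.015 m and z of bottle_blue in the frame of coaster_blue between 0.001 and 0.007 m and horizontal distance between flask_white and coaster_white below 0.015 m and z of flask_white in the frame of coaster_white between 0.001 and 0.007 m); the robot touches nothing.
It fails at once if a glass vessel is tipped more than 35 degrees (angle between any of bottle_red, bottle_blue, flask_white's own z axis and vertical above 0.61 rad).
It fails at once if a glass vessel is dropped (falls free faster than 0.6 m/s, from about 2 cm) ((linear speed of bottle_red above 0.6 m/s and contact force between the fingers and bottle_red below 0.05 N) or (linear speed of bottle_blue above 0.6 m/s and contact force between the fingers and bottle_blue below 0.05 N) or (linear speed of flask_white above 0.6 m/s and contact force between the fingers and flask_white below 0.05 N)).
It fails at once if the tape roll, slide box or timer is pushed more than 30 mm from its place (distance of any of tape, slides, timer from where it was at the start of the episode above 0.03 m).
It also fails if it takes over 106 s, if anything falls off the work surface, if the arm or the gripper's body presses on something with over 40 N, if the wrist force passes 120 N, or if a joint passes its speed limit or range.

## Robot

A 6-joint arm with a two-finger parallel gripper is mounted at the origin on a cart in front of the work surface, level with it; the furniture and walls round the work are solid. World frame = base frame: x ahead of the robot, y to its left, z up, the work surface at z = 0. Lengths are in m, angles in degrees, forces in N, time in s.
With the tool pointing down it reaches from about 0.3 to 0.775 m from the base axis. Payload 14.6 kg.
Tool frame: the origin (TCP) lies at the very end of the fingers, on their centre line; the grasp point (between the pads) lies 19 mm behind it (arm.grip_point_offset is the distance from the TCP to the grasp point, in m); z points along the fingers, y is the line along which they close (so a half turn about z gives the same grasp; the last joint's range is limited). The gripper opens to 94 mm and grips with 3 to 60 N. Pads are 16 mm wide; open, the fingers measure 119 mm over their backs; the gripper's body (75 mm by 177 mm) begins 78 mm behind the grasp point.
Start: joints at [-70.967, 17.183, 87.147, -0, 75.671, -3.816], TCP at [0.214, -0.507, 0.181] pointing down, gripper open.
Joint ranges: [-173.82, 173.82], [-45.26, 126.66], [13.44, 144.39], [-59.66, 239.66], [0, 175.72], [-146.38, 146.38]. Speed limits (degrees/s): [127.2, 127.2, 147.25, 180, 180, 180].

## Interface

Orientations are given as [roll, pitch, yaw] about the fixed x, y, z axes, in that order (R = Rz(yaw) Ry(pitch) Rx(roll)).
In Python, from bench import arm gives the robot as it stands.
- The arm moves only by the shell command python3 -m handwheel 'ROWS' [OPENING] [FORCE]. ROWS is a JSON object whose one key "increments" holds a list of rows, each a list of 6 numbers: the shift along the tool's x, y, z in cm, then the turn, a rotation vector about the tool's x, y, z in rad. In form: {"increments": [[tx, ty, tz, wx, wy, wz], ...]}. A call has 1 to 5 rows; each row shifts and turns the commanded pose from where the row before left it, along the tool's axes as they then stand; what a row does not reach is not made up. A row lasts 1/10 s, in which the tool goes at most 50 mm and 8.59 degrees, less where a joint would pass 70% of its speed; a pose out of reach is approached as far as the arm can. A call with a gripper value outside its range is refused whole. OPENING is the opening, from 0 (shut) to 1 (fully open), set as the call begins (- or left out, the last holds). The fingers move at their own pace and stop on an object; FORCE is the grip in N (left out, the last holds). Time passes only in rows, so rows that do not move let the fingers close. It gives the time, the measured TCP pose, the force, the opening and the grip force at its end, in the units of the state.
- arm.state(): the state, without advancing time (a new reading comes with each control period).
- arm.capture(name): name is "side" or "top" or "wrist"; returns (picture, depth): 480x640x3 uint8, blue, green, red; 480x640 float32, m along the optical axis (not along the pixel's ray), 0 where there is no reading.
- arm.get_calibration(name): a dict with "intrinsics" (3x3 intrinsics, pixels), "R" (3x3) and "t" (3): a world point X has camera coordinates R X + t. Camera axes: x right, y down, z forward; pixel columns grow to the right and rows downward; lengths in m; the calibration is good to about 2 mm. A picture is of the moment at which its call begins: read the wrist's pose just before it. get_calibration takes no time and is no camera call; for the wrist camera it gives the pose at the moment of the call.
- arm.finish_job(): hands the job in; it is judged then, once.
Trained networks look in the newest picture that a camera, given by its name, has taken for a name from the list of things; names that differ only in an ending like _2 or _b are one class to them, and where a whole thing is asked for, a point or a joint stands for the part that bears it (a point fixed in the world has none). Each returns a list of dicts, best first, with "p" (0 to 1); they miss things now and then, are a little off and sometimes report something else, mostly with a low value. They report only what shows in the picture. A call takes as long as a camera call. They do not tell look-alikes from the thing itself.
- arm.outline_of(target, camera): "mask" (480x640 bool, what is visible of it).
- arm.pinpoint(target, camera): "xyz" ([x, y, z] in m, in world coordinates, good to about 4 mm: a listed point, or the origin of a listed thing).
The state is a dict: "time": time; "q": joint angles; "joint_vel": joint speeds; "joint_torque": joint torques, N m; "tcp_pos": TCP position; "ee_rot": TCP orientation; "wrist_force": force on the tool from outside, world axes, zero at the start; "torque": the same for the moment, N m; "gripper_width": finger opening in m; "grasp_force": force on a finger pad.
Only numpy, scipy, OpenCV 4.12 (cv2) and the standard library are available. Lean on these libraries where they do the work, as an engineer would, in place of code of your own. Each camera call takes 0.05 s, during which the arm holds its last target. There are 200 camera calls.

## Working session

There is one attempt and no reset: what is moved stays moved. The work goes in short steps, Python scripts to look and compute and a shell command to move; the robot and the scene stay as the last step left them, time stands still between calls to the robot, and variables do not carry over. Pictures are saved under pics/ and viewed, at most 14 in all, crops included, and the job is handed in when it is done.

```bash
ls; mkdir -p pics
python3 - <<'E'
from bench import arm
import cv2,numpy as np
s=arm.state(); print(s['time'],s['tcp_pos'],s['ee_rot'],s['gripper_width'])
ims=[]
for c in ['top','side']:
    im,d=arm.capture(c); cv2.imwrite(f'pics/{c}0.png',im)
    for t in ['bottle_red','bottle_blue','flask_white','coaster_red','coaster_blue','coaster_white','coaster_black','tape','slides','timer']:
        print(c,t,[(round(r['p'],2),np.round(r['xyz'],3).tolist()) for r in arm.pinpoint(t,c)][:5])
print(arm.state()['time'])
E
```

```text
pics
0.0 [ 0.21346765 -0.50654945  0.18006648] [-1.79932605e+02 -4.00706964e-03  2.28483957e+01] 0.09393351313948921
top bottle_red [(0.97, [0.337, -0.078, 0.003]), (0.93, [0.475, 0.059, 0.003]), (0.85, [0.346, 0.05, -0.001])]
top bottle_blue [(0.61, [0.481, 0.216, 0.006]), (0.43, [0.366, -0.269, 0.005])]
top flask_white [(0.94, [0.485, 0.388, 0.003])]
top coaster_red [(0.6, [0.482, 0.387, 0.002]), (0.33, [0.652, 0.106, 0.001])]
top coaster_blue [(0.73, [0.476, 0.06, -0.002])]
top coaster_white [(0.56, [0.48, 0.213, -0.002])]
top coaster_black [(0.7, [0.457, -0.129, 0.0])]
top tape [(0.9, [0.65, 0.106, -0.003])]
top slides [(0.89, [0.642, 0.3, -0.002])]
top timer [(0.89, [0.368, -0.269, 0.003]), (0.6, [0.48, 0.217, -0.002])]
side bottle_red [(0.82, [0.345, -0.079, 0.002]), (0.8, [0.474, 0.055, 0.005]), (0.61, [0.456, -0.129, 0.0]), (0.57, [0.343, 0.053, 0.002])]
side bottle_blue [(0.75, [0.482, 0.218, 0.007])]
side flask_white [(0.75, [0.481, 0.388, 0.005])]
side coaster_red [(0.59, [0.481, 0.386, 0.002]), (0.59, [0.477, 0.056, 0.005])]
side coaster_blue [(0.81, [0.475, 0.058, 0.004]), (0.28, [0.48, 0.386, 0.005])]
side coaster_white [(0.72, [0.483, 0.207, -0.003])]
side coaster_black [(0.62, [0.458, -0.125, 0.001])]
side tape [(0.88, [0.648, 0.106, -0.002])]
side slides [(0.7, [0.639, 0.299, 0.003])]
side timer [(0.63, [0.363, -0.269, -0.002])]
1.1
```

View pics/top0.png

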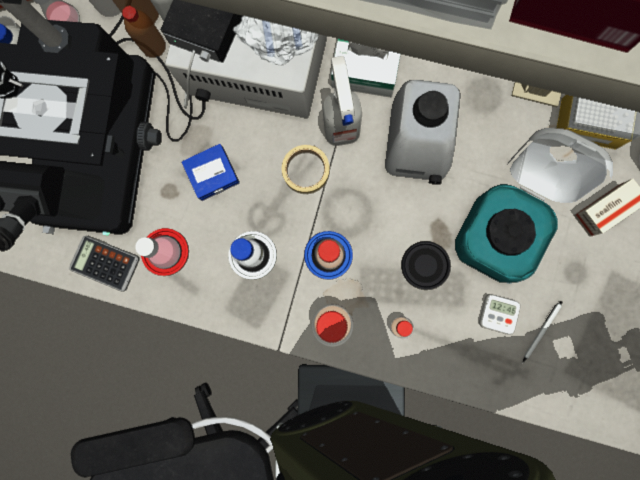

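View pics/side0.png

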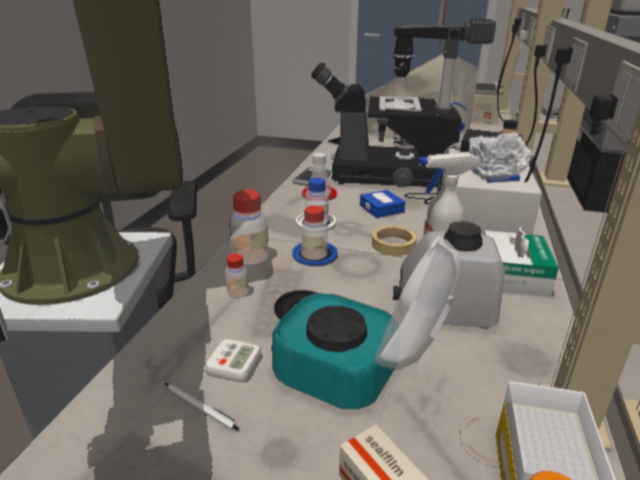

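The top view shows the flask at px (160,250) on red, the blue bottle (248,252) on white, the target red bottle (328,252) on blue, and the black coaster (426,265). A larger look-alike stands at (332,325) and a smaller one at (402,327). Next I'll measure cap centres, coasters and obstacle heights.

```bash
cat > h.py <<'E'
from bench import arm
import cv2,numpy as np
def cloud(c):
    im,d=arm.capture(c); k=arm.get_calibration(c)
    v,u=np.mgrid[:480,:640]
    P=np.stack([u,v,np.ones_like(u)],-1)@np.linalg.inv(np.array(k['intrinsics'])).T*d[...,None]
    W=(P-np.array(k['t']))@np.array(k['R'])
    W[d==0]=np.nan
    return im,W
def near(W,x,y,r,z0,z1):
    return (np.hypot(W[...,0]-x,W[...,1]-y)<r)&(W[...,2]>z0)&(W[...,2]<z1)
E
python3 - <<'E'
from h import *
from scipy.optimize import least_squares
im,W=cloud('top')
for n,x,y in [('red',.475,.058),('blue',.481,.217),('flask',.483,.388),('big',.345,.05),('small',.34,-.078)]:
    m=near(W,x,y,.06,.02,.3); zt=np.nanpercentile(W[m][:,2],97)
    p=W[near(W,x,y,.06,zt-.006,zt+.02)]
    (cx,cy),r=cv2.minEnclosingCircle(p[:,:2].astype(np.float32))
    print(n,'top z',zt.round(3),'mean',p[:,:2].mean(0).round(4),'circ',round(cx,4),round(cy,4),round(r,4),len(p))
for n,x,y in [('Cred',.482,.387),('Cblue',.476,.058),('Cwhite',.482,.211),('Cblack',.457,-.127)]:
    p=W[near(W,x,y,.056,.0065,.0135)][:,:2]
    f=least_squares(lambda q:np.hypot(*(p-q).T)-.045,[x,y],loss='soft_l1',f_scale=.003)
    print(n,f.x.round(4),len(p))
# height map 4cm cells
print('rows x .30-.74, cols y .56..-.40')
g=np.arange(.56,-.41,-.04)
print('      ',*[f'{v*100:4.0f}' for v in g])
for x in np.arange(.30,.75,.04):
    r=[]
    for y in g:
        m=(abs(W[...,0]-x)<.02)&(abs(W[...,1]-y)<.02)
        r.append(f'{np.nanmax(W[m][:,2])*1000:4.0f}' if m.any() else '  --')
    print(f'{x:.2f}  ',*r)
E
```

```text
red top z 0.109 mean [0.4756 0.058 ] circ 0.4758 0.0577 0.0198 372
blue top z 0.109 mean [0.4782 0.2155] circ 0.4784 0.2155 0.0203 373
flask top z 0.113 mean [0.481  0.3874] circ 0.4812 0.3877 0.0172 283
big top z 0.142 mean [0.344  0.0516] circ 0.3442 0.052 0.027 770
small top z 0.077 mean [ 0.3387 -0.0783] circ 0.3386 -0.0785 0.0142 189
Cred [0.4819 0.3885] 400
Cblue [0.477  0.0611] 392
Cwhite [0.4764 0.2123] 382
Cblack [ 0.4576 -0.1294] 459
rows x .30-.74, cols y .56..-.40
         56   52   48   44   40   36   32   28   24   20   16   12    8    4   -0   -4   -8  -12  -16  -20  -24  -28  -32  -36  -40
0.30   -850   --   --   --   --   --   --   -0    2    4    4    5  106  140    4    4   47    4    3    4    4    4   10    7    5
0.34     --   --   --   --    2    4    4    4    5    6    6    5  143  144  100   48   78    3    3    4   22   22   10   11    4
0.38      3    4    5    3    5    5    5    6    4    4    5    4  141  143   85    3    4    3    4    4   22   22   19   10   10
0.42     16   17   17   16   13   13    6    5   15   13    5    4   14   13    5    3   12
[... 396 characters left out ...]
    3    3   80   90   99   88   81   50
0.58    257  258  257   68    5    4   36   34    5    4    4    4    5    4    4    3    5  581  581  581  578   92   92  235  223
0.62    242  213  222  212    4   34   38   36   34    4   27   28   30  580  581  581  613  612  630  635  567  235  248  247  221
0.66    221  311  221  213  200   35   37   37   35    5  558  574  581  582  583  595  601  601  132    3    5  233  233  222    3
0.70    304  351  325  219  213   10   33   36    5  541  543   29  136  232  228  102  159  161  158    4    3    4    3    0   94
0.74    220  221  221  220  212   16   12    4    4    4   83  147  143  233  147   67  161  161  161    4    5    3    3    3   96
```

```bash
python3 -m handwheel '{"increments": [[0,0,0,0,0,-0.14],[0,0,0,0,0,-0.14],[0,0,0,0,0,-0.14],[0,0,0,0,0,-0.14],[0,0,0,0,0,-0.14]]}' 0.75 15
python3 -m handwheel '{"increments": [[0,0,0,0,0,-0.14],[0,0,0,0,0,-0.14],[0,0,0,0,0,-0.14],[0,0,0,0,0,-0.053],[0,0,0,0,0,0]]}'
python3 -m handwheel '{"increments": [[4,1.9,0,0,0,0],[4,1.9,0,0,0,0],[4,1.9,0,0,0,0],[4,1.9,0,0,0,0],[4,1.9,0,0,0,0]]}'
python3 -m handwheel '{"increments": [[4,1.9,0,0,0,0],[4,1.9,0,0,0,0],[4,1.9,0,0,0,0],[4,1.9,0,0,0,0],[4,1.9,0,0,0,0]]}'
python3 -m handwheel '{"increments": [[4,1.9,0,0,0,0],[4,1.9,0,0,0,0],[4,1.9,0,0,0,0],[4,1.5,0,0,0,0],[0,0,0,0,0,0]]}'
```

```text
time: 1.65
tcp_pos: [0.2136, -0.5068, 0.1807]
ee_rot: [180.0, 0.0, 63.3]
wrist_force: [-0.6, 0.1, 0.4]
gripper_width: 0.071
grasp_force: 0.0
time: 2.15
tcp_pos: [0.2136, -0.5068, 0.1806]
ee_rot: [-180.0, -0.0, 90.1]
wrist_force: [-0.1, -0.0, 0.9]
gripper_width: 0.0703
grasp_force: 0.0
time: 2.65
tcp_pos: [0.3087, -0.3051, 0.1808]
ee_rot: [180.0, 0.0, 89.9]
wrist_force: [0.6, -0.7, -0.5]
gripper_width: 0.0706
grasp_force: 0.0
time: 3.15
tcp_pos: [0.4036, -0.1049, 0.1809]
ee_rot: [180.0, 0.0, 89.9]
wrist_force: [0.5, -0.6, 0.5]
gripper_width: 0.0707
grasp_force: 0.0
time: 3.65
tcp_pos: [0.4758, 0.057, 0.1804]
ee_rot: [-180.0, -0.0, 90.2]
wrist_force: [0.4, -1.0, -0.0]
gripper_width: 0.0707
grasp_force: 0.0
```

```bash
python3 -m handwheel '{"increments": [[0.1,0,2.5,0,0,0],[0,0,2.5,0,0,0],[0,0,2,0,0,0],[0,0,1.5,0,0,0],[0,0,1,0,0,0]]}'
python3 -m handwheel '{"increments": [[0,0,0.6,0,0,0],[0,0,0,0,0,0],[0,0,0,0,0,0]]}'
python3 -m handwheel '{"increments": [[0,0,0,0,0,0],[0,0,0,0,0,0],[0,0,0,0,0,0],[0,0,0,0,0,0],[0,0,0,0,0,0]]}' 0.3 15
python3 -m handwheel '{"increments": [[0,0,0,0,0,0],[0,0,0,0,0,0],[0,0,0,0,0,0],[0,0,0,0,0,0],[0,0,0,0,0,0]]}'
```

```text
time: 4.15
tcp_pos: [0.4745, 0.0538, 0.0847]
ee_rot: [-179.9, 0.0, 89.9]
wrist_force: [0.2, 1.0, 0.0]
gripper_width: 0.0707
grasp_force: 0.0
time: 4.45
tcp_pos: [0.4753, 0.0543, 0.0802]
ee_rot: [180.0, -0.0, 90.0]
wrist_force: [-0.9, 0.4, -0.1]
gripper_width: 0.0705
grasp_force: 0.0
time: 4.95
tcp_pos: [0.4752, 0.0544, 0.0798]
ee_rot: [180.0, -0.0, 90.1]
wrist_force: [1.4, 0.0, 0.1]
gripper_width: 0.0372
grasp_force: 15.0
time: 5.45
tcp_pos: [0.4751, 0.0544, 0.0797]
ee_rot: [180.0, -0.0, 90.1]
wrist_force: [0.8, -0.2, 2.2]
gripper_width: 0.0368
grasp_force: 15.0
```

```bash
python3 -m handwheel '{"increments": [[0,0,0,0,0,0],[0,0,-0.5,0,0,0],[0,0,-1,0,0,0],[0,0,-1.5,0,0,0],[0,0,-1,0,0,0]]}' 0.3 25
python3 -m handwheel '{"increments": [[-1,0,0,0,0,0],[-2,-0.2,0,0,0,0],[-3,-0.3,0,0,0,0],[-3,-0.3,0,0,0,0],[-3,-0.3,0,0,0,0]]}'
python3 -m handwheel '{"increments": [[-3,-0.3,0,0,0,0],[-2,-0.3,0,0,0,0],[-1,0,0,0,0,0],[-0.5,0,0,0,0,0],[0,0,0,0,0,0]]}'
python3 - <<'E'
from h import *
im,W=cloud('side');cv2.imwrite('pics/s1.png',im)
im,W=cloud('top'); 
print([(round(r['p'],2),np.round(r['xyz'],3)) for r in arm.pinpoint('bottle_red','top')+arm.pinpoint('bottle_red','side')])
E
```

```text
time: 5.95
tcp_pos: [0.4752, 0.0544, 0.121]
ee_rot: [180.0, 0.0, 90.1]
wrist_force: [0.1, 0.7, -1.9]
gripper_width: 0.0362
grasp_force: 25.0
time: 6.45
tcp_pos: [0.4635, -0.0672, 0.1192]
ee_rot: [-180.0, -0.0, 90.1]
wrist_force: [1.0, 0.3, -2.0]
gripper_width: 0.0363
grasp_force: 25.0
time: 6.95
tcp_pos: [0.4582, -0.1307, 0.1195]
ee_rot: [-180.0, -0.0, 90.0]
wrist_force: [-0.8, -0.4, -2.0]
gripper_width: 0.0365
grasp_force: 25.0
[(0.64, array([ 0.458, -0.124,  0.042])), (0.57, array([ 0.341, -0.076, -0.005])), (0.87, array([0.343, 0.052, 0.001])), (0.78, array([ 0.462, -0.128,  0.043])), (0.71, array([0.482, 0.215, 0.003])), (0.7, array([ 0.365, -0.267, -0.001])), (0.32, array([ 0.646,  0.106, -0.003]))]
```

View pics/s1.png

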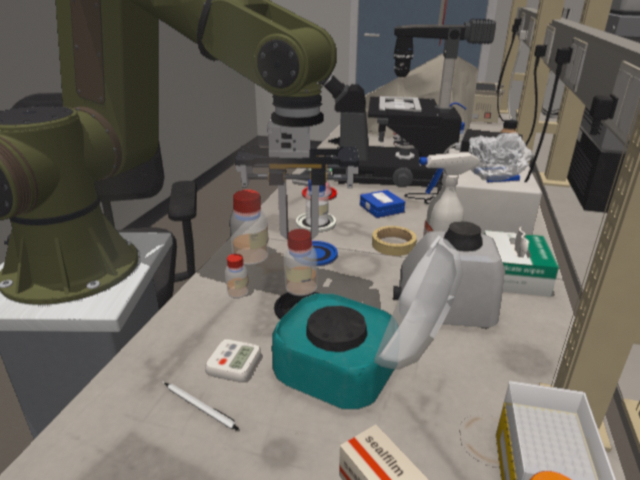

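The bottle hangs upright at px (300,265), over the black coaster. I'll lower it and release.

```bash
python3 -m handwheel '{"increments": [[-0.2,0,1,0,0,0],[0,0,1,0,0,0],[0,0,0.9,0,0,0],[0,0,0.6,0,0,0],[0,0,0.3,0,0,0]]}'
python3 -m handwheel '{"increments": [[0,0,0.1,0,0,0],[0,0,0,0,0,0],[0,0,0,0,0,0]]}'
```

```text
time: 7.65
tcp_pos: [0.4579, -0.1324, 0.0807]
ee_rot: [-179.9, -0.0, 90.1]
wrist_force: [0.3, 0.1, -0.8]
gripper_width: 0.0365
grasp_force: 25.0
time: 7.95
tcp_pos: [0.4584, -0.1327, 0.0809]
ee_rot: [180.0, 0.0, 90.1]
wrist_force: [-0.3, 0.0, -2.3]
gripper_width: 0.036
grasp_force: 25.0
```

```bash
python3 -m handwheel '{"increments": [[0,0,0.1,0,0,0],[0,0,0,0,0,0],[0,0,0,0,0,0]]}'
python3 -m handwheel '{"increments": [[0,0,0,0,0,0],[0,0,0,0,0,0],[0,0,0,0,0,0],[0,0,0,0,0,0],[0,0,0,0,0,0]]}' 0.75
python3 -m handwheel '{"increments": [[0,0,-1,0,0,0],[0,0,-2,0,0,0],[0,0,-2,0,0,0],[0,0,-2,0,0,0],[0,0,-1,0,0,0]]}'
python3 -m handwheel '{"increments": [[4,0.2,0,0,0,0],[4,0.2,0,0,0,0],[4,0.2,0,0,0,0],[4,0.2,0,0,0,0],[4,0.2,0,0,0,0]]}'
python3 -m handwheel '{"increments": [[4,0.2,0,0,0,0],[4,0.2,0,0,0,0],[4,0.2,0,0,0,0],[3,0.4,0,0,0,0],[0,0,0,0,0,0]]}'
python3 -m handwheel '{"increments": [[0,0,0,0,0,0]]}'
```

```text
time: 8.25
tcp_pos: [0.4583, -0.1326, 0.0798]
ee_rot: [180.0, 0.0, 90.1]
wrist_force: [-0.0, -0.6, -0.1]
gripper_width: 0.0362
grasp_force: 25.0
time: 8.75
tcp_pos: [0.4582, -0.1326, 0.0796]
ee_rot: [-180.0, -0.0, 90.1]
wrist_force: [0.4, -0.1, 0.7]
gripper_width: 0.0698
grasp_force: 0.0
time: 9.25
tcp_pos: [0.4587, -0.1328, 0.1619]
ee_rot: [179.9, 0.1, 90.1]
wrist_force: [0.8, 0.4, -0.4]
gripper_width: 0.0704
grasp_force: 0.0
time: 9.75
tcp_pos: [0.4677, 0.069, 0.1598]
ee_rot: [180.0, -0.0, 90.0]
wrist_force: [0.8, -0.9, -0.6]
gripper_width: 0.0704
grasp_force: 0.0
time: 10.25
tcp_pos: [0.4775, 0.2202, 0.1594]
ee_rot: [-180.0, -0.0, 90.2]
wrist_force: [0.0, 0.1, -0.6]
gripper_width: 0.0703
grasp_force: 0.0
time: 10.35
tcp_pos: [0.4776, 0.2175, 0.1594]
ee_rot: [-180.0, 0.0, 90.1]
wrist_force: [0.1, 0.1, 0.3]
gripper_width: 0.0703
grasp_force: 0.0
```

```bash
python3 -m handwheel '{"increments": [[0,0.1,2.5,0,0,0],[0,0,2.5,0,0,0],[0,0,1.5,0,0,0],[0,0,1,0,0,0],[0,0,0.4,0,0,0]]}'
python3 -m handwheel '{"increments": [[0,0,0,0,0,0],[0,0,0,0,0,0]]}'
python3 -m handwheel '{"increments": [[0,0,0,0,0,0],[0,0,0,0,0,0],[0,0,0,0,0,0],[0,0,0,0,0,0],[0,0,0,0,0,0]]}' 0.3 15
python3 -m handwheel '{"increments": [[0,0,0,0,0,0],[0,0,0,0,0,0],[0,0,0,0,0,0],[0,0,0,0,0,0],[0,0,0,0,0,0]]}' - 25
```

```text
time: 10.85
tcp_pos: [0.4787, 0.2165, 0.0801]
ee_rot: [-179.9, 0.0, 90.0]
wrist_force: [0.1, -0.2, -0.9]
gripper_width: 0.0703
grasp_force: 0.0
time: 11.05
tcp_pos: [0.4792, 0.2174, 0.0814]
ee_rot: [179.9, -0.0, 90.0]
wrist_force: [-0.8, -0.2, 0.2]
gripper_width: 0.0705
grasp_force: 0.0
time: 11.55
tcp_pos: [0.4789, 0.2175, 0.0807]
ee_rot: [180.0, -0.0, 90.1]
wrist_force: [0.6, -0.1, 0.3]
gripper_width: 0.0366
grasp_force: 15.0
time: 12.05
tcp_pos: [0.4789, 0.2175, 0.0807]
ee_rot: [180.0, -0.0, 90.1]
wrist_force: [0.3, -0.9, 1.0]
gripper_width: 0.036
grasp_force: 25.0
```

```bash
python3 -m handwheel '{"increments": [[0,0,-0.5,0,0,0],[0,0,-1,0,0,0],[0,0,-1.5,0,0,0],[0,0,-1,0,0,0],[-1,0,0,0,0,0]]}'
python3 -m handwheel '{"increments": [[-2,0,0,0,0,0],[-3,-0.1,0,0,0,0],[-3,-0.1,0,0,0,0],[-3,0,0,0,0,0],[-2,0,0,0,0,0]]}'
python3 -m handwheel '{"increments": [[-1,0,0,0,0,0],[-0.5,0,0,0,0,0],[0,0,0,0,0,0],[0,0,0,0,0,0]]}'
```

```text
time: 12.55
tcp_pos: [0.4795, 0.208, 0.1223]
ee_rot: [179.9, -0.1, 90.1]
wrist_force: [0.7, -1.0, -1.9]
gripper_width: 0.036
grasp_force: 25.0
time: 13.05
tcp_pos: [0.4764, 0.0752, 0.1203]
ee_rot: [-180.0, 0.0, 90.0]
wrist_force: [-0.5, -0.2, -1.4]
gripper_width: 0.0359
grasp_force: 25.0
time: 13.45
tcp_pos: [0.477, 0.063, 0.1206]
ee_rot: [-180.0, -0.0, 90.1]
wrist_force: [-0.1, 0.4, -1.6]
gripper_width: 0.0361
grasp_force: 25.0
```

```bash
python3 -m handwheel '{"increments": [[-0.1,0,1,0,0,0],[0,0,1,0,0,0],[0,0,1,0,0,0],[0,0,0.6,0,0,0],[0,0,0.3,0,0,0]]}'
python3 -m handwheel '{"increments": [[0,0,0.1,0,0,0],[0,0,0.1,0,0,0],[0,0,0,0,0,0]]}'
python3 -m handwheel '{"increments": [[0,0,0,0,0,0],[0,0,0,0,0,0],[0,0,0,0,0,0],[0,0,0,0,0,0],[0,0,0,0,0,0]]}' 0.75
python3 -m handwheel '{"increments": [[0,0,-1,0,0,0],[0,0,-2,0,0,0],[0,0,-2,0,0,0],[0,0,-2,0,0,0],[0,0,-1,0,0,0]]}'
python3 -m handwheel '{"increments": [[4,0,0,0,0,0],[4,0,0,0,0,0],[4,0.1,0,0,0,0],[4,0.1,0,0,0,0],[4,0.1,0,0,0,0]]}'
python3 -m handwheel '{"increments": [[4,0.1,0,0,0,0],[4,0.1,0,0,0,0],[3,0,0,0,0,0],[1.5,0,0,0,0,0],[0,0,0,0,0,0]]}'
python3 -m handwheel '{"increments": [[0,0,0,0,0,0],[0,0,0,0,0,0]]}'
```

```text
time: 13.95
tcp_pos: [0.4766, 0.0615, 0.0807]
ee_rot: [-179.9, 0.0, 90.1]
wrist_force: [0.7, 0.0, 5.2]
gripper_width: 0.0357
grasp_force: 25.0
time: 14.25
tcp_pos: [0.4775, 0.0615, 0.0805]
ee_rot: [179.9, -0.0, 90.1]
wrist_force: [-1.1, -0.1, 5.8]
gripper_width: 0.0361
grasp_force: 25.1
time: 14.75
tcp_pos: [0.477, 0.0614, 0.0796]
ee_rot: [-180.0, -0.0, 90.1]
wrist_force: [-0.4, 0.2, -0.6]
gripper_width: 0.0697
grasp_force: 0.0
time: 15.25
tcp_pos: [0.4776, 0.0615, 0.1619]
ee_rot: [179.9, -0.0, 90.1]
wrist_force: [0.3, 0.2, 0.5]
gripper_width: 0.0702
grasp_force: 0.0
time: 15.75
tcp_pos: [0.4795, 0.2631, 0.1597]
ee_rot: [-180.0, 0.0, 90.1]
wrist_force: [0.3, 0.2, 0.5]
gripper_width: 0.0704
grasp_force: 0.0
time: 16.25
tcp_pos: [0.4811, 0.3878, 0.1591]
ee_rot: [-180.0, 0.0, 90.2]
wrist_force: [0.2, -0.8, -0.0]
gripper_width: 0.0704
grasp_force: 0.0
time: 16.45
tcp_pos: [0.4818, 0.3855, 0.1597]
ee_rot: [-180.0, 0.0, 90.0]
wrist_force: [0.7, -0.4, 0.3]
gripper_width: 0.0705
grasp_force: 0.0
```

Down to a TCP height of 0.077 for the flask neck, shifting y by +2 mm.

```bash
python3 -m handwheel '{"increments": [[0.2,0,2.5,0,0,0],[0,0,2.5,0,0,0],[0,0,1.5,0,0,0],[0,0,1.2,0,0,0],[0,0,0.5,0,0,0]]}'
python3 -m handwheel '{"increments": [[0,0,0,0,0,0],[0,0,0,0,0,0]]}'
python3 -m handwheel '{"increments": [[0,0,0,0,0,0],[0,0,0,0,0,0],[0,0,0,0,0,0],[0,0,0,0,0,0],[0,0,0,0,0,0]]}' 0.25 12
python3 -m handwheel '{"increments": [[0,0,0,0,0,0],[0,0,0,0,0,0],[0,0,0,0,0,0],[0,0,0,0,0,0],[0,0,0,0,0,0]]}' - 20
python3 -m handwheel '{"increments": [[0,0,-0.5,0,0,0],[0,0,-1,0,0,0],[0,0,-1.5,0,0,0],[0,0,-1,0,0,0],[0,0,0,0,0,0]]}'
```

```text
time: 16.95
tcp_pos: [0.4817, 0.388, 0.077]
ee_rot: [-180.0, 0.0, 90.0]
wrist_force: [0.0, 0.3, 0.5]
gripper_width: 0.0705
grasp_force: 0.0
time: 17.15
tcp_pos: [0.4821, 0.3887, 0.0786]
ee_rot: [179.9, -0.0, 90.1]
wrist_force: [-0.5, 0.4, 0.6]
gripper_width: 0.0701
grasp_force: 0.0
time: 17.65
tcp_pos: [0.4817, 0.3885, 0.0777]
ee_rot: [180.0, -0.0, 90.1]
wrist_force: [0.3, -0.3, -0.1]
gripper_width: 0.0337
grasp_force: 0.0
time: 18.15
tcp_pos: [0.4817, 0.3885, 0.0777]
ee_rot: [180.0, -0.0, 90.1]
wrist_force: [-0.0, -0.1, 0.1]
gripper_width: 0.0296
grasp_force: 20.0
time: 18.65
tcp_pos: [0.4824, 0.389, 0.12]
ee_rot: [179.8, -0.1, 90.1]
wrist_force: [-0.7, -0.1, -0.6]
gripper_width: 0.0293
grasp_force: 20.0
```

```bash
python3 -m handwheel '{"increments": [[-1,0,0,0,0,0],[-2,-0.1,0,0,0,0],[-3,-0.1,0,0,0,0],[-3,-0.1,0,0,0,0],[-3,-0.1,0,0,0,0]]}'
python3 -m handwheel '{"increments": [[-3,0,0,0,0,0],[-1.6,0,0,0,0,0],[-0.8,0,0,0,0,0],[0,0,0,0,0,0],[0,0,0,0,0,0]]}'
python3 - <<'E'
from h import *
for c in ['top','side']:
    im,W=cloud(c); cv2.imwrite(f'pics/{c}2.png',im)
    print([(round(r['p'],2),np.round(r['xyz'],3)) for t in ['flask_white','bottle_blue'] for r in arm.pinpoint(t,c)])
    print(arm.state()['tcp_pos'])
E
```

```text
time: 19.15
tcp_pos: [0.4772, 0.2666, 0.117]
ee_rot: [-179.9, 0.0, 90.1]
wrist_force: [-0.4, 0.8, -1.2]
gripper_width: 0.0296
grasp_force: 20.0
time: 19.65
tcp_pos: [0.4779, 0.2151, 0.1176]
ee_rot: [-180.0, -0.0, 90.1]
wrist_force: [-0.2, -0.2, -1.2]
gripper_width: 0.0296
grasp_force: 20.0
[(0.77, array([0.48 , 0.214, 0.043])), (0.88, array([0.477, 0.06 , 0.004])), (0.42, array([ 0.46 , -0.125, -0.002]))]
[0.47774573 0.21521773 0.1175185 ]
[(0.82, array([0.479, 0.213, 0.049])), (0.72, array([0.477, 0.063, 0.003]))]
[0.47776006 0.21488253 0.11755354]
```

View pics/side2.png

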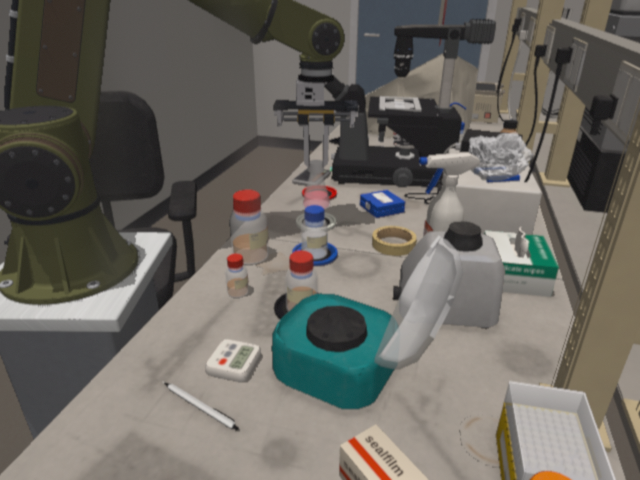

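The blue bottle stands on blue at px (315,235), the red bottle on black at (300,285), and the flask is held above white. I'll lower the flask, release it, and go back to the red bottle.

```bash
python3 -m handwheel '{"increments": [[-0.1,0,1,0,0,0],[0,0,1,0,0,0],[0,0,1,0,0,0],[0,0,0.6,0,0,0],[0,0,0.3,0,0,0]]}'
python3 -m handwheel '{"increments": [[0,0,0.1,0,0,0],[0,0,0,0,0,0],[0,0,0,0,0,0]]}'
python3 -m handwheel '{"increments": [[0,0,0,0,0,0],[0,0,0,0,0,0],[0,0,0,0,0,0],[0,0,0,0,0,0],[0,0,0,0,0,0]]}' 0.75
python3 -m handwheel '{"increments": [[0,0,-1,0,0,0],[0,0,-2,0,0,0],[0,0,-2,0,0,0],[0,0,-2,0,0,0],[0,0,-2,0,0,0]]}'
python3 -m handwheel '{"increments": [[-4,-0.2,0,0,0,0],[-4,-0.2,0,0,0,0],[-4,-0.2,0,0,0,0],[-4,-0.2,0,0,0,0],[-4,-0.2,0,0,0,0]]}'
python3 -m handwheel '{"increments": [[-4,-0.2,0,0,0,0],[-4,-0.2,0,0,0,0],[-4,-0.2,0,0,0,0],[-2,-0.2,0,0,0,0],[-0.3,-0.1,0,0,0,0]]}'
python3 - <<'E'
from h import *
im,W=cloud('side')
for t in ['bottle_red','flask_white']: print([(round(r['p'],2),np.round(r['xyz'],3)) for r in arm.pinpoint(t,'side')])
im,W=cloud('wrist'); cv2.imwrite('pics/w3.png',im)
p=W[near(W,.458,-.128,.04,.095,.115)]; print('cap',p.mean(0).round(4),len(p),cv2.minEnclosingCircle(p[:,:2].astype('f4')) if len(p) else '')
print(arm.state()['tcp_pos'])
E
```

```text
time: 20.45
tcp_pos: [0.4775, 0.2133, 0.0776]
ee_rot: [-179.9, 0.0, 90.1]
wrist_force: [0.9, -0.6, -0.7]
gripper_width: 0.0297
grasp_force: 20.0
time: 20.75
tcp_pos: [0.478, 0.2135, 0.0779]
ee_rot: [180.0, -0.0, 90.1]
wrist_force: [-0.4, -0.0, -0.9]
gripper_width: 0.0294
grasp_force: 20.0
time: 21.25
tcp_pos: [0.4779, 0.2134, 0.0777]
ee_rot: [180.0, -0.0, 90.1]
wrist_force: [-0.9, 0.1, 0.5]
gripper_width: 0.066
grasp_force: 0.0
time: 21.75
tcp_pos: [0.4778, 0.2134, 0.1693]
ee_rot: [180.0, -0.0, 90.1]
wrist_force: [-0.4, -0.3, -0.5]
gripper_width: 0.0707
grasp_force: 0.0
time: 22.25
tcp_pos: [0.4678, 0.0119, 0.1685]
ee_rot: [179.9, 0.0, 90.1]
wrist_force: [0.0, -0.7, -0.9]
gripper_width: 0.0708
grasp_force: 0.0
time: 22.75
tcp_pos: [0.459, -0.1315, 0.1683]
ee_rot: [180.0, 0.0, 89.9]
wrist_force: [-0.3, -0.3, -0.7]
gripper_width: 0.0704
grasp_force: 0.0
[(0.92, array([ 0.46 , -0.131,  0.004])), (0.8, array([0.347, 0.053, 0.003])), (0.79, array([ 0.344, -0.079,  0.002]))]
[(0.57, array([ 0.478,  0.214, -0.   ]))]
cap [ 0.4608 -0.1278  0.1081] 2241 ((0.46065232157707214, -0.1294502317905426), 0.02025507763028145)
[ 0.45932357 -0.12876322  0.16796025]
```

```bash
python3 -m handwheel '{"increments": [[0,0,2.5,0,0,0],[0,0,2.5,0,0,0],[0,0,2,0,0,0],[0,0,1.3,0,0,0],[0,0,0.5,0,0,0]]}'
python3 -m handwheel '{"increments": [[0,0,0,0,0,0],[0,0,0,0,0,0]]}'
python3 -m handwheel '{"increments": [[0,0,0,0,0,0],[0,0,0,0,0,0],[0,0,0,0,0,0],[0,0,0,0,0,0],[0,0,0,0,0,0]]}' 0.3 15
python3 -m handwheel '{"increments": [[0,0,0,0,0,0],[0,0,0,0,0,0],[0,0,0,0,0,0],[0,0,0,0,0,0],[0,0,0,0,0,0]]}' - 25
python3 -m handwheel '{"increments": [[0,0,-1,0,0,0],[0,0,-2,0,0,0],[0,0,-3,0,0,0],[0,0,-3,0,0,0],[0,0,-3,0,0,0]]}'
python3 -m handwheel '{"increments": [[0,0,-2.5,0,0,0],[0,0,-1.5,0,0,0],[0,0,0,0,0,0],[0,0,0,0,0,0]]}'
```

```text
time: 23.45
tcp_pos: [0.459, -0.1288, 0.0788]
ee_rot: [-179.9, -0.0, 90.1]
wrist_force: [-0.0, 0.0, 1.0]
gripper_width: 0.0701
grasp_force: 0.0
time: 23.65
tcp_pos: [0.4597, -0.1296, 0.0805]
ee_rot: [179.9, 0.0, 90.1]
wrist_force: [0.1, 0.3, 0.3]
gripper_width: 0.0707
grasp_force: 0.0
time: 24.15
tcp_pos: [0.4593, -0.1296, 0.0798]
ee_rot: [180.0, 0.0, 90.1]
wrist_force: [0.6, 0.4, 1.6]
gripper_width: 0.0368
grasp_force: 15.0
time: 24.65
tcp_pos: [0.4593, -0.1296, 0.0798]
ee_rot: [180.0, 0.0, 90.1]
wrist_force: [1.4, -0.4, 2.5]
gripper_width: 0.0361
grasp_force: 25.0
time: 25.15
tcp_pos: [0.4587, -0.1294, 0.2012]
ee_rot: [-180.0, -0.0, 90.1]
wrist_force: [0.2, 0.0, -1.4]
gripper_width: 0.0365
grasp_force: 25.0
time: 25.55
tcp_pos: [0.4588, -0.1295, 0.2392]
ee_rot: [-180.0, -0.0, 90.1]
wrist_force: [-0.1, -0.1, -0.9]
gripper_width: 0.0365
grasp_force: 25.0
```

```bash
python3 -m handwheel '{"increments": [[1,0,0,0,0,0],[2,0.1,0,0,0,0],[3,0.1,0,0,0,0],[3,0.1,0,0,0,0],[3,0.2,0,0,0,0]]}'
python3 -m handwheel '{"increments": [[3,0.1,0,0,0,0],[3,0.1,0,0,0,0],[3,0.2,0,0,0,0],[3,0.1,0,0,0,0],[3,0.2,0,0,0,0]]}'
python3 -m handwheel '{"increments": [[3,0.1,0,0,0,0],[3,0.2,0,0,0,0],[3,0.1,0,0,0,0],[3,0.2,0,0,0,0],[3,0.1,0,0,0,0]]}'
python3 -m handwheel '{"increments": [[3,0.2,0,0,0,0],[3,0.1,0,0,0,0],[2,0.1,0,0,0,0],[1,0,0,0,0,0],[0.7,0,0,0,0,0]]}'
python3 -m handwheel '{"increments": [[0,0,0,0,0,0],[0,0,0,0,0,0],[0,0,0,0,0,0]]}'
```

```text
time: 26.05
tcp_pos: [0.4634, -0.0079, 0.2388]
ee_rot: [-179.9, -0.0, 90.0]
wrist_force: [1.0, -0.3, -0.9]
gripper_width: 0.0365
grasp_force: 25.0
time: 26.55
tcp_pos: [0.4701, 0.1422, 0.2387]
ee_rot: [-179.9, 0.0, 90.1]
wrist_force: [-0.2, -0.3, -1.3]
gripper_width: 0.0363
grasp_force: 25.0
time: 27.05
tcp_pos: [0.4769, 0.2921, 0.2385]
ee_rot: [-179.9, 0.0, 90.1]
wrist_force: [0.4, 0.8, -1.8]
gripper_width: 0.0367
grasp_force: 25.0
time: 27.55
tcp_pos: [0.4811, 0.388, 0.2387]
ee_rot: [-179.9, 0.1, 90.1]
wrist_force: [-0.4, 0.2, -1.5]
gripper_width: 0.0365
grasp_force: 25.0
time: 27.85
tcp_pos: [0.4818, 0.3867, 0.2399]
ee_rot: [180.0, -0.0, 90.0]
wrist_force: [-0.3, -0.0, -0.7]
gripper_width: 0.0368
grasp_force: 25.0
```

Down 16 cm, in a fast part and a slow part, with a y trim of +1 mm.

```bash
python3 -m handwheel '{"increments": [[0.1,0,1,0,0,0],[0,0,2,0,0,0],[0,0,2.5,0,0,0],[0,0,2.5,0,0,0],[0,0,2,0,0,0]]}'
python3 -m handwheel '{"increments": [[0,0,1.8,0,0,0],[0,0,1,0,0,0],[0,0,0,0,0,0],[0,0,0,0,0,0]]}'
python3 -m handwheel '{"increments": [[0,0,1,0,0,0],[0,0,1,0,0,0],[0,0,0.6,0,0,0],[0,0,0.4,0,0,0],[0,0,0.2,0,0,0]]}'
python3 -m handwheel '{"increments": [[0,0,0,0,0,0],[0,0,0,0,0,0]]}'
```

```text
time: 28.35
tcp_pos: [0.4813, 0.3878, 0.1375]
ee_rot: [-179.9, 0.0, 90.0]
wrist_force: [0.4, 0.4, -1.8]
gripper_width: 0.0363
grasp_force: 25.0
time: 28.75
tcp_pos: [0.4819, 0.3885, 0.1123]
ee_rot: [180.0, -0.0, 90.0]
wrist_force: [-0.5, -0.4, -1.3]
gripper_width: 0.0362
grasp_force: 25.0
time: 29.25
tcp_pos: [0.4818, 0.3885, 0.0796]
ee_rot: [180.0, -0.0, 90.1]
wrist_force: [-0.4, -0.7, 8.0]
gripper_width: 0.0364
grasp_force: 25.0
time: 29.45
tcp_pos: [0.4817, 0.3885, 0.0798]
ee_rot: [180.0, -0.0, 90.1]
wrist_force: [-0.4, 0.4, -0.3]
gripper_width: 0.0362
grasp_force: 25.0
```

```bash
python3 -m handwheel '{"increments": [[0,0,0,0,0,0],[0,0,0,0,0,0],[0,0,0,0,0,0],[0,0,0,0,0,0],[0,0,0,0,0,0]]}' 0.75
python3 -m handwheel '{"increments": [[0,0,-1,0,0,0],[0,0,-2,0,0,0],[0,0,-3,0,0,0],[0,0,-3,0,0,0],[0,0,-2,0,0,0]]}'
python3 -m handwheel '{"increments": [[-4,-2,0,0,0,0],[-4,-2,0,0,0,0],[-4,-2,0,0,0,0],[-4,-2,0,0,0,0],[-4,0,0,0,0,0]]}'
python3 -m handwheel '{"increments": [[-4,0,0,0,0,0],[-4,0,0,0,0,0],[-4,0,0,0,0,0],[-4,0,0,0,0,0],[-4,0,0,0,0,0]]}'
python3 -m handwheel '{"increments": [[-4,0,0,0,0,0],[-4,0,0,0,0,0],[-4,0,0,0,0,0],[-4,0,0,0,0,0],[-2,0,0,0,0,0]]}'
python3 - <<'E'
from h import *
from scipy.optimize import least_squares
for c in ['side','top']:
    im,W=cloud(c); cv2.imwrite(f'pics/{c}4.png',im)
    for t in ['bottle_red','bottle_blue','flask_white','coaster_red','coaster_blue','coaster_white','tape','slides','timer']: print(c,t,[(round(r['p'],2),np.round(r['xyz'],3).tolist()) for r in arm.pinpoint(t,c)][:3])
for n,x,y in [('red',.482,.388),('blue',.477,.06),('flask',.478,.212)]:
    p=W[near(W,x,y,.056,.0065,.0135)][:,:2]
    f=least_squares(lambda q:np.hypot(*(p-q).T)-.045,[x,y],loss='soft_l1',f_scale=.003)
    p=W[near(W,x,y,.06,.103,.13)]
    print(n,'coaster',f.x.round(4),'cap',np.round(cv2.minEnclosingCircle(p[:,:2].astype('f4'))[0],4),np.percentile(p[:,2],97).round(4))
E
```

```text
time: 29.95
tcp_pos: [0.4817, 0.3885, 0.0797]
ee_rot: [180.0, -0.0, 90.1]
wrist_force: [0.4, -0.3, -0.8]
gripper_width: 0.0695
grasp_force: 0.0
time: 30.45
tcp_pos: [0.482, 0.3887, 0.1929]
ee_rot: [179.9, -0.1, 90.1]
wrist_force: [-0.1, 0.0, 0.0]
gripper_width: 0.0703
grasp_force: 0.0
time: 30.95
tcp_pos: [0.4002, 0.1872, 0.1906]
ee_rot: [179.9, -0.0, 90.1]
wrist_force: [1.8, 0.1, 0.2]
gripper_width: 0.0707
grasp_force: 0.0
time: 31.45
tcp_pos: [0.4019, -0.0132, 0.1906]
ee_rot: [179.9, 0.0, 90.1]
wrist_force: [-0.3, -0.4, 0.8]
gripper_width: 0.0707
grasp_force: 0.0
time: 31.95
tcp_pos: [0.402, -0.1942, 0.1904]
ee_rot: [180.0, 0.0, 90.0]
wrist_force: [0.2, 1.5, 0.8]
gripper_width: 0.0702
grasp_force: 0.0
side bottle_red [(0.95, [0.345, 0.054, 0.004]), (0.82, [0.342, -0.076, -0.001])]
side bottle_blue [(0.86, [0.481, 0.057, 0.002]), (0.7, [0.642, 0.299, -0.0]), (0.35, [0.481, 0.385, 0.004])]
side flask_white [(0.65, [0.48, 0.213, 0.004])]
side coaster_red [(0.71, [0.48, 0.058, 0.005]), (0.47, [0.482, 0.388, 0.0])]
side coaster_blue [(0.72, [0.478, 0.058, 0.004])]
side coaster_white [(0
[... 261 characters left out ...]
0.001]), (0.6, [0.341, -0.078, -0.002]), (0.56, [0.481, 0.39, 0.003])]
top bottle_blue [(0.67, [0.48, 0.06, 0.006])]
top flask_white [(0.87, [0.479, 0.211, 0.006])]
top coaster_red [(0.96, [0.483, 0.39, 0.002])]
top coaster_blue [(0.59, [0.476, 0.061, -0.002]), (0.56, [0.652, 0.107, -0.002])]
top coaster_white [(0.89, [0.479, 0.213, -0.004]), (0.48, [0.652, 0.107, 0.0])]
top tape [(0.75, [0.65, 0.108, -0.002]), (0.19, [0.479, 0.213, 0.003])]
top slides [(0.93, [0.639, 0.301, -0.005])]
top timer [(0.43, [0.366, -0.274, 0.002])]
red coaster [0.4819 0.3889] cap [0.481  0.3877] 0.1102
blue coaster [0.4771 0.0609] cap [0.4761 0.0594] 0.1097
flask coaster [0.4764 0.2119] cap [0.4771 0.213 ] 0.1136
```

View pics/top4.png

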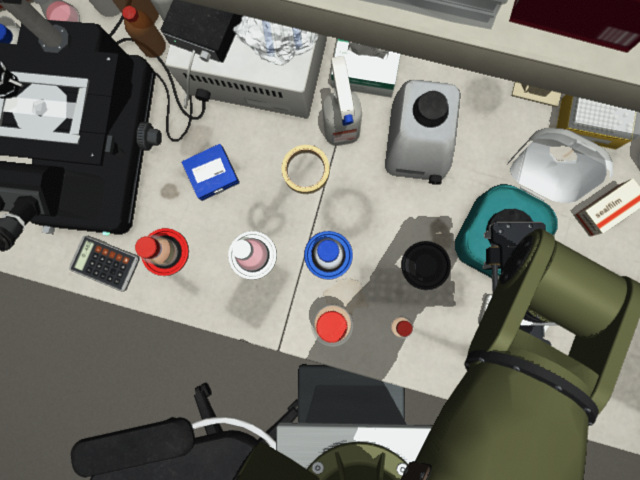

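View pics/side4.png

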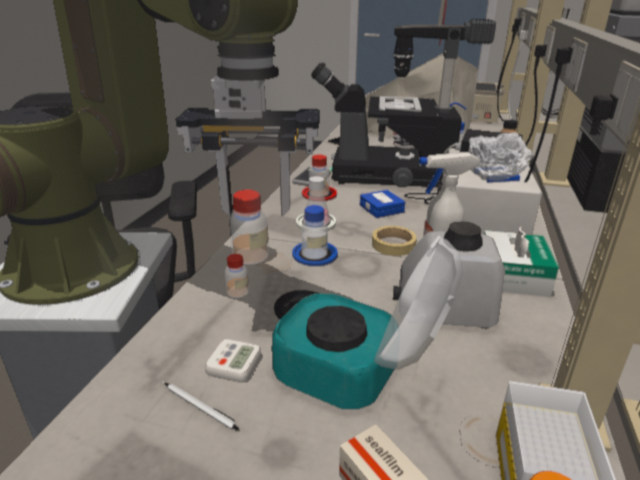

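All three vessels stand upright, centred within about 2 mm on their coasters: red at px (160,250), flask (250,253), blue (328,253). The bystanders haven't moved and the arm is clear.

```bash
python3 -c "
from bench import arm
print(arm.finish_job())"
```

```text
the job is handed in; nothing more can be done
None
```

The job is handed in at about 33 s of the 106 s: the red bottle, blue bottle and white flask each stand upright within about 2 mm of the centre of the matching coaster, and the tape roll, slide box and timer are where they were; no verdict came back.

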